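# Get the flask out from behind the measuring cylinders and onto the balance

## Task

The long-necked flask is held at the back of the slotted wooden rack and two measuring cylinders stand in its way: first stand both cylinders in the white tray, then pull the flask forward out of the slot and stand it in the middle of the balance pan. Afterwards put both cylinders back upright in the rack, each on the spot where it stood at the start. Do not knock any glassware over or disturb the conical flask and the beaker.

Things in the scene. Friction and masses are not known exactly. Their poses are not given: they have to be found in the camera images.
- tall_cylinder_centre (a point): Clear stoppered measuring cylinder, upright. The taller one: 191 mm high in all, tube 21 mm in diameter (straight from 7 mm to 168 mm above its underside), round foot 38 mm in diameter, 7 mm thick; about 70 g. The point is on its axis 95.5 mm above its underside; z is up its axis. It starts on one of the two ring marks of the rack.
- short_cylinder_centre (a point): Clear stoppered measuring cylinder, upright. The shorter one: 131 mm high in all, tube 16 mm in diameter (straight from 7 mm to 108 mm above its underside), round foot 29 mm in diameter, 7 mm thick; about 45 g. The point is on its axis 65.5 mm above its underside; z is up its axis. It starts on the other ring mark.
- flask_centre (a point): Clear flask with a round bulb and a long straight neck with a stopper, 188 mm high in all: bulb 57 mm in diameter up to 42 mm above its underside, neck 15 mm in diameter up to 164 mm, to be gripped by the neck; flat foot 37 mm in diameter; about 60 g. The point is on its axis 94 mm above its underside; z is up its axis.
- rack: Fixed wooden rack 240 (x) x 130 mm (y); origin under its centre, z up, open front at -x. Things stand on its board at z = 12. The cylinders start on ring marks at (x,y) = (5,+32), (5,-32), either way round. The flask starts near (75,0) in a bay under a deck (x 40 to 120, z 80 to 88), its neck in a 28 mm slot along y = 0 open to -x: raise it 15 mm at most, draw it to x < 0, then lift.
- tray: Fixed shallow white tray, 190 mm (x) x 130 mm (y), rim 14 mm high, walls 4 mm; origin under its centre, z up. Things stand on its inner floor at z = 4 mm. Side area for the cylinders.
- pan (a point): Centre of the top face of the round steel pan, 110 mm in diameter, of a fixed white balance (body 200 by 150 mm, 45 mm high; the pan top is 60 mm above the worktop and lies behind the blank dark display); z is up.
- conical_flask: Bystander just behind the work: clear conical flask 92 mm in diameter, 124 mm high, loose; origin at the centre of its underside. Leave it alone.
- beaker: Bystander just behind the work: clear beaker 77 mm in diameter, 118 mm high, loose; origin at the centre of its underside. Leave it alone.
Mind the look-alikes: they are no part of the job. Leave any blue, orange or purple look-alike of the part that bears tall_cylinder_centre alone.

How it is judged:
By the outcome, as a careful person would: the job done as asked, in the order asked, and still so for the second after the job is handed in, with the robot touching nothing.
It also fails if it takes over 144 s, if anything falls off the work surface, if the arm or the gripper's body presses on something with over 40 N, if the wrist force passes 120 N, or if a joint passes its speed limit or range.

## Robot

A 7-joint arm with a two-finger parallel gripper is mounted at the origin on a cart in front of the work surface, level with it; the furniture and walls round the work are solid. World frame = base frame: x ahead of the robot, y to its left, z up, the work surface at z = 0. Lengths are in m, angles in degrees, forces in N, time in s.
With the tool pointing down it reaches from about 0.4 to 0.925 m from the base axis. Payload 4.1 kg.
Tool frame: the origin (TCP) lies midway between the tips of the shut fingers; the grasp point (between the pads) lies 19 mm behind it; z points along the fingers, x is the direction in which the jaws open and shut, and the axes are right-handed (so a half turn about z gives the same grasp; the last joint's range is limited). The gripper opens to 85 mm and grips with 20 to 120 N. Pads are 22 mm wide; open, the fingers measure 114 mm over their backs; the gripper's body (76 mm by 85 mm) begins 54 mm behind the grasp point. The pads swing forward as they close: fully open they stand 13 mm farther back than shut.
Start: joints at [65.374, 22.827, 2.584, 88.041, -1.071, 69.15, -2.905], TCP at [0.211, -0.615, 0.231] pointing down, gripper open.
Joint ranges: [-161.44, 161.44], [-28.35, 127.94], [-78.24, 83.42], [0, 140.83], [-78.03, 258.03], [13.02, 114.36], [-168.23, 168.23]. Speed limits (degrees/s): [147.25, 147.25, 180, 180, 180, 180, 180].

## Interface

Orientations are given as [roll, pitch, yaw] about the fixed x, y, z axes, in that order (R = Rz(yaw) Ry(pitch) Rx(roll)).
In Python, from rig import bot, snapshot, calibration, order gives the robot as it stands. The module is installed in compiled form; this text tells all that it offers.
- The arm moves only by the tool carry_out, never from a script. Its argument "series" is a list of rows, each a list of 4 numbers: the shift along the world's x, y, z in m, then the turn about the world's z in degrees. A call has 1 to 12 rows; each row is the pose to reach, as a shift and turn from the pose commanded when the call began; what a row does not reach only later rows make up. A row lasts 1/12 s, in which the tool goes at most 41.7 mm and 7.16 degrees, less where a joint would pass 70% of its speed; a pose out of reach is approached as far as the arm can. A call with a gripper value outside its range is refused whole. "grip" is the opening in per cent of the stroke, from 0 (shut) to 100 (fully open), set as the call begins (left out, the last holds). The fingers move at their own pace and stop on an object; "grip_force" is the grip in N (left out, the last holds). Time passes only in rows, so rows that repeat a pose let the fingers close. It gives the time, the measured TCP pose, the force and the opening at its end, in the units of the state.
- bot.observe(): the state, without advancing time (a new reading comes with each control period).
- snapshot(name): name is "side" or "top" or "wrist"; returns the picture (420x560x3 uint8, red, green, blue); there is no depth.
- calibration(name): a dict with "fx", "fy", "cx", "cy" (pixels), "xyz" and "orientation" of the camera in the world. Camera axes: x right, y down, z forward; pixel columns grow to the right and rows downward; lengths in m; the calibration is good to about 2 mm. A picture is of the moment at which its call begins: read the wrist's pose just before it. calibration takes no time and is no camera call; for the wrist camera it gives the pose at the moment of the call.
- order.hand_in(): hands the job in, once; it reports no verdict.
The state is a dict: "time_s": time; "qpos": joint angles; "qvel": joint speeds; "tau": joint torques, N m; "ee_pos": TCP position; "ee_rot": TCP orientation; "force": force on the tool from outside, world axes, zero at the start; "wrist_torque": the same for the moment, N m; "width": finger opening in m.
Only numpy, scipy, OpenCV 4.12 (cv2) and the standard library are available. Lean on these libraries where they do the work, as an engineer would, in place of code of your own. Each camera call takes 0.05 s, during which the arm holds its last target. There are 200 camera calls.

## Working session

There is one attempt and no reset: what is moved stays moved. The work goes in short steps, Python scripts to look and compute and a tool call to move; the robot and the scene stay as the last step left them, time stands still between calls to the robot, and variables do not carry over. Pictures are saved under pics/ and viewed, about 12 in all and at most 16, crops included, and the job is handed in when it is done.

Besides the shell and the picture viewer there is one more tool, called after "Emit:" as a command line: name --pt "numbers of a row" for each row, then --argument value for the rest. carry_out: Moves the arm, as the interface text tells. Its arguments: {"type":"object","properties":{"series":{"type":"array","items":{"type":"array","items":{"type":"number"}}},"grip":{"type":"number"},"grip_force":{"type":"number"}},"required":["series"]}

```bash
mkdir -p pics; python3 - <<'E'
from rig import *
import cv2
s=bot.observe();print(s['time_s'],s['ee_pos'],s['ee_rot'],s['width'],s['force'])
for n in("side","top","wrist"):
    print(n,calibration(n)); cv2.imwrite(f'pics/{n}0.png',snapshot(n)[:,:,::-1])
E
```

```text
0.0 [ 0.2109222  -0.61416294  0.23024874] [ 1.79991400e+02  1.11554488e-01 -7.10400951e+01] 0.08544673998881815 [ 0.82787746 -0.00698958  0.7228992 ]
side {'fx': 459.221940011704, 'fy': 459.221940011704, 'cx': 278.64623959389235, 'cy': 207.55117808710966, 'xyz': array([0.27941666, 0.80931605, 0.5918391 ]), 'orientation': array([-118.97595007,    1.10101032, -158.62492767])}
top {'fx': 394.5470050712819, 'fy': 394.5470050712819, 'cx': 270.3242276169918, 'cy': 205.77125807221623, 'xyz': array([ 0.56346507, -0.0059328 ,  0.97092252]), 'orientation': array([-177.5021643 ,    0.71186616,  -90.26525638])}
wrist {'fx': 347.87622636017613, 'fy': 347.87622636017613, 'cx': 283.2273465958121, 'cy': 207.7338265549556, 'xyz': array([ 0.28592592, -0.58952407,  0.37274287]), 'orientation': array([ 1.61954430e+02,  6.63887030e-04, -7.10784682e+01])}
```

View pics/top0.png

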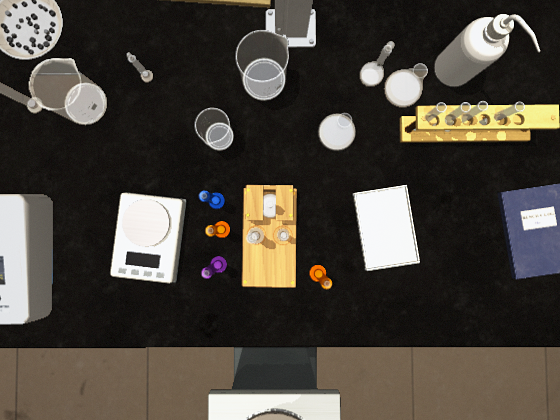

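View pics/side0.png

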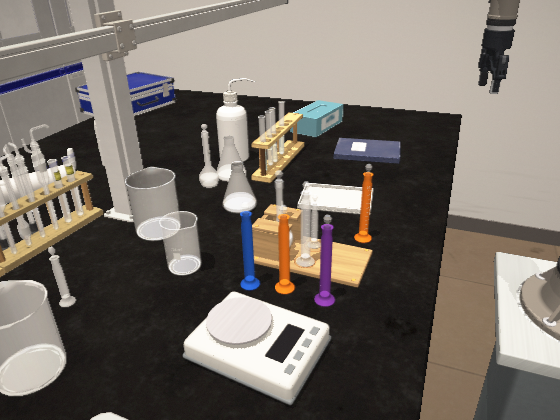

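The top view shows the balance on the left (pan at about 148,222), the rack in the centre (243–296, 185–287) and the tray on the right (354–419, 186–269). Coloured decoys flank the rack. I'll enlarge the picture to measure.

```bash
cat >h.py <<'E'
import numpy as np,cv2
from scipy.spatial.transform import Rotation as R
from rig import *
def ray(c,u,v):
    r=R.from_euler('xyz',c['orientation'],degrees=True).as_matrix()
    return r@np.array([(u-c['cx'])/c['fx'],(v-c['cy'])/c['fy'],1])
def hit(c,u,v,z):
    d=ray(c,u,v); return c['xyz']+d*(z-c['xyz'][2])/d[2]
def proj(c,p):
    r=R.from_euler('xyz',c['orientation'],degrees=True).as_matrix()
    q=r.T@(np.array(p)-c['xyz']); return np.array([c['fx']*q[0]/q[2]+c['cx'],c['fy']*q[1]/q[2]+c['cy']])
def crop(img,x0,y0,x1,y1,k,name):
    cv2.imwrite(name,cv2.resize(img[y0:y1,x0:x1,::-1],None,fx=k,fy=k,interpolation=cv2.INTER_CUBIC))
E
python3 - <<'E'
from h import *
im=cv2.imread('pics/top0.png')[:,:,::-1]
a=im[170:300,225:335]; b=im[180:290,105:195]; t=im[180:275,345:430]
crop(im,225,178,340,298,5,'pics/c1.png')
c=calibration('top')
# blobs: tray (white), pan
g=im.astype(int)
m=np.zeros(im.shape[:2],np.uint8);m[180:275,345:430]=255
w=((g.min(2)>120).astype(np.uint8)*255)&m
r=cv2.minAreaRect(cv2.findNonZero(w));print('tray',r,hit(c,*r[0],.012)); print([hit(c,*p,.012)[:2].round(4) for p in cv2.boxPoints(r)])
m[:]=0;m[185:290,105:195]=255
w=((g.min(2)>120).astype(np.uint8)*255)&m
r=cv2.minAreaRect(cv2.findNonZero(w));print('bal',r,hit(c,*r[0],.045))
gr=cv2.cvtColor(np.ascontiguousarray(im),cv2.COLOR_RGB2GRAY)
k=4;bb=cv2.resize(im[185:260,110:190,::-1],None,fx=8,fy=8,interpolation=cv2.INTER_CUBIC);cv2.imwrite('pics/c2.png',bb)
print('pan est',hit(c,147.5,222,.06))
E
```

```text
tray ((386.0918273925781, 227.5662078857422), (79.58204650878906, 54.90441131591797), 80.78897094726562) [ 0.55115026 -0.27394479  0.012     ]
[array([ 0.6362, -0.1944]), array([ 0.6568, -0.3259]), array([ 0.467 , -0.3527]), array([ 0.4464, -0.2224])]
bal ((147.4422607421875, 237.29428100585938), (64.96414184570312, 85.50276184082031), 7.523819446563721) [0.53125354 0.29453437 0.045     ]
pan est [0.56710801 0.28985043 0.06      ]
```

View pics/c1.png

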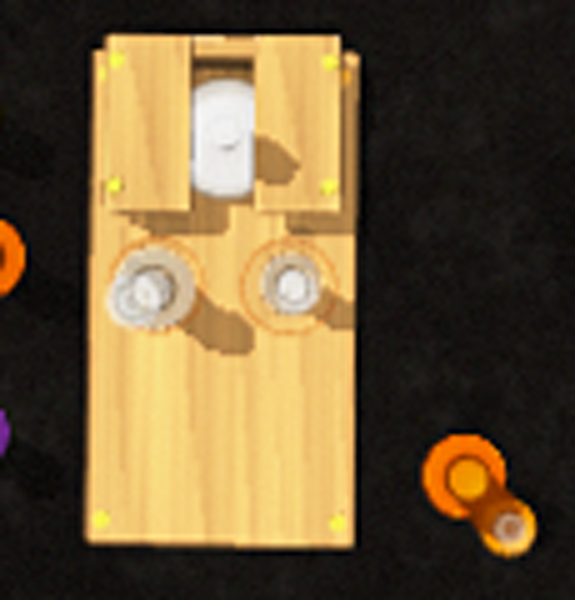

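View pics/c2.png

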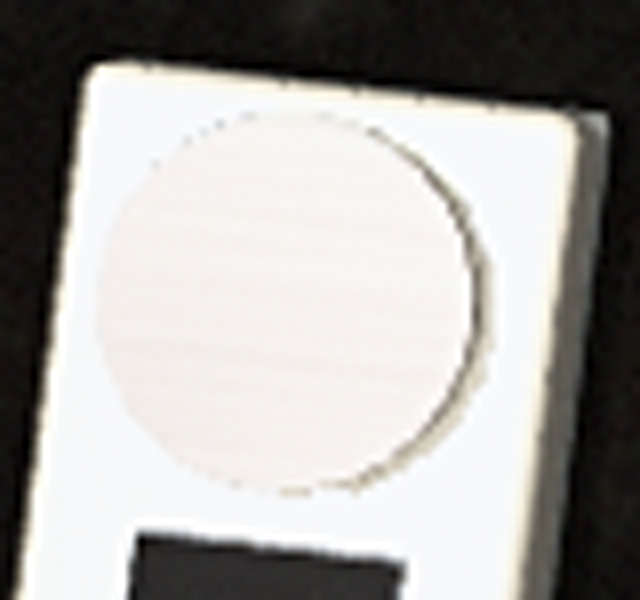

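```bash
python3 - <<'E'
from h import *
c=calibration('top')
print('pan',hit(c,110+285/8,185+304/8,.06))
P=[hit(c,225+u/5,178+v/5,.012)[:2] for u,v in[(87,545),(354,548),(358,52),(92,48)]]
P=np.array(P);print(P.round(4)); o=P.mean(0)
ex=(P[2]+P[3]-P[0]-P[1]);yaw=np.arctan2(ex[1],ex[0]);print('rack',o,np.degrees(yaw),np.linalg.norm(ex)/2,np.linalg.norm(P[0]-P[1]))
r=lambda x,y:o+np.array([x*np.cos(yaw)-y*np.sin(yaw),x*np.sin(yaw)+y*np.cos(yaw)])
f=lambda p:((proj(c,p)-[225,178])*5).round(0)
for n,x,y,h in(('tall',5,32,191),('short',5,-32,131),('flask',75,0,188)):
    q=r(x/1e3,y/1e3); print(n,q.round(4),'base',f([*q,.015]),'top',f([*q,.012+h/1e3]))
for u,v in((129,299),(293,286),(227,131)):print(hit(c,225+u/5,178+v/5,.2),hit(c,225+u/5,178+v/5,.143))
E
```

```text
pan [0.56481431 0.29418897 0.06      ]
[[ 0.4095  0.0741]
 [ 0.4077 -0.0547]
 [ 0.6474 -0.0584]
 [ 0.6501  0.0713]]
rack [0.52865881 0.00807106] -0.7806590319760413 0.24014896148164167 0.1287837130775613
tall [0.5341 0.04  ] base [157. 286.] top [133. 301.]
short [ 0.5332 -0.024 ] base [289. 287.] top [295. 297.]
flask [0.6037 0.007 ] base [224. 142.] top [217. 122.]
[0.53481593 0.04185909 0.2       ] [0.53269769 0.0453927  0.143     ]
[ 0.53960333 -0.02211753  0.2       ] [ 0.53783905 -0.02331418  0.143     ]
[0.60021764 0.00332765 0.2       ] [0.60293502 0.00401235 0.143     ]
```

Poses: tall cylinder about (0.535, 0.041), short about (0.536, −0.023), flask about (0.602, 0.005), tray centre (0.551, −0.274) at about 8°, pan (0.565, 0.294). I'll move over the tall cylinder with the jaws along y and the camera towards the robot.

Emit:
carry_out --pt "0 0 0.04 7" --pt "0.02 0.03 0.08 14" --pt "0.04 0.06 0.09 21" --pt "0.06 0.09 0.09 28" --pt "0.08 0.12 0.09 35" --pt "0.1 0.15 0.09 42" --pt "0.12 0.18 0.09 49" --pt "0.14 0.21 0.09 56" --pt "0.15 0.24 0.09 63" --pt "0.16 0.27 0.09 70" --pt "0.17 0.3 0.09 77" --pt "0.18 0.33 0.09 84" --grip 55

```text
time_s: 1.15
ee_pos: [0.3912, -0.2831, 0.3211]
ee_rot: [-180.0, 0.0, 13.3]
force: [-0.8, -0.4, -0.1]
width: 0.0472
```

Emit:
carry_out --pt "0.01 0.03 0 7" --pt "0.02 0.06 0 14" --pt "0.03 0.09 0 21" --pt "0.05 0.12 0 28" --pt "0.07 0.15 0 35" --pt "0.09 0.18 0 42" --pt "0.1 0.21 0 49" --pt "0.11 0.24 0 56" --pt "0.12 0.27 0 63" --pt "0.13 0.3 0 70" --pt "0.14 0.325 0 77" --pt "0.14 0.325 0 77"

```text
time_s: 2.15
ee_pos: [0.5317, 0.0474, 0.3214]
ee_rot: [179.9, -0.3, 90.7]
force: [-0.2, -0.9, 0.3]
width: 0.0473
```

```bash
cat > look.py <<'E'
from h import *
import sys
s=bot.observe();print(s['time_s'],s['ee_pos'].round(4),s['ee_rot'].round(2),round(s['width'],4),s['force'].round(1))
n=sys.argv[1]; c=calibration(n); im=snapshot(n); np.save('c.npy',c,allow_pickle=True)
cv2.imwrite(sys.argv[2],im[:,:,::-1]); print(c['xyz'].round(4),c['orientation'].round(2))
E
python3 look.py wrist pics/w1.png
```

```text
2.15 [0.5317 0.0474 0.3214] [179.95  -0.28  90.71] 0.0473 [-0.2 -0.9  0.3]
[0.4523 0.0449 0.4637] [161.98  -0.17  90.67]
```

View pics/w1.png

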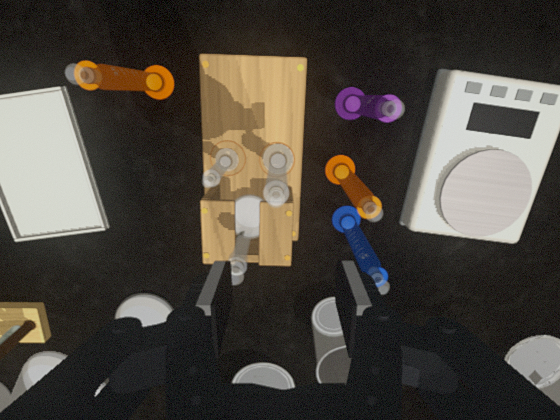

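The wrist view shows the tall cylinder with its foot at (278,160) and top at (276,190), the short one with its foot at (228,160) and top at (211,178), and the flask stopper at (237,267). The pan centre is at (486,193). I'll cross-check these positions.

```bash
python3 - <<'E'
from h import *
c=np.load('c.npy',allow_pickle=True).item(); im=cv2.imread('pics/w1.png')[:,:,::-1]
crop(im,190,130,310,290,5,'pics/c3.png')
for n,u,v,z in(('tallfoot',278,159,.019),('talltop',276,190,.2),('shortfoot',228,160,.019),('shorttop',211,178,.14),('flask',237,267,.198),('pan',486,193,.06),
 ('org',340,170,.005),('blue',346,220,.005),('purp',351,103,.005),('orgR',159,82,.005)):print(n,hit(c,u,v,z).round(4))
f=lambda p:((proj(c,p)-[190,130])*5).round(0)
for n,q,h in(('tall',(.5341,.04),.191),('short',(.5332,-.024),.131),('flask',(.6037,.007),.188)):print(n,f([*q,.015]),f([*q,.012+h]))
E
```

```text
tallfoot [0.5312 0.0404 0.019 ]
talltop [0.5236 0.0408 0.2   ]
shortfoot [ 0.5332 -0.0239  0.019 ]
shorttop [ 0.5286 -0.022   0.14  ]
flask [0.5922 0.008  0.198 ]
pan [0.5623 0.2919 0.06  ]
org [0.5476 0.1234 0.005 ]
blue [0.6187 0.1363 0.005 ]
purp [0.4615 0.132  0.005 ]
orgR [ 0.4393 -0.1079  0.005 ]
tall [439. 153.] [424. 370.]
short [192. 147.] [ 93. 267.]
flask [315. 406.] [230. 751.]
```

View pics/c3.png

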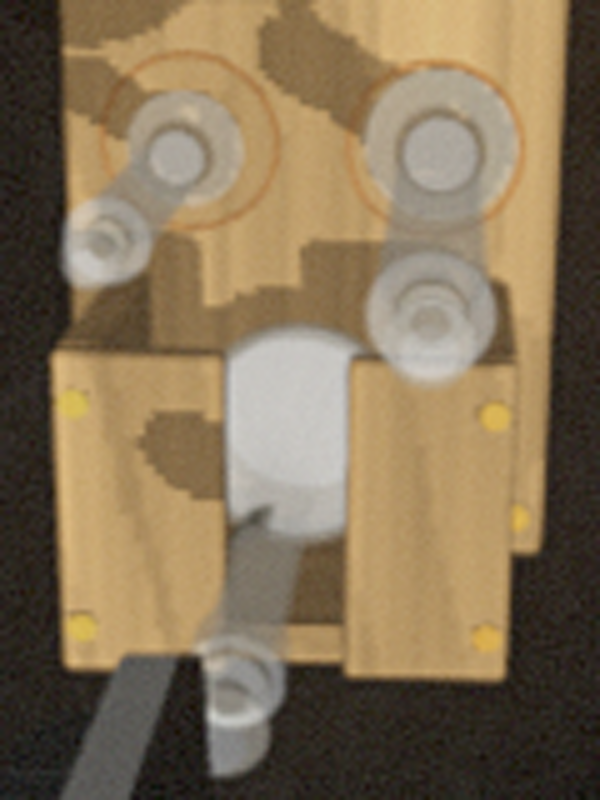

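Emit:
carry_out --pt "0 -0.006 -0.03 -0.7" --pt "0 -0.006 -0.06 -0.7" --pt "0 -0.006 -0.08 -0.7" --pt "0 -0.006 -0.1 -0.7" --pt "0 -0.006 -0.12 -0.7" --pt "0 -0.006 -0.14 -0.7" --pt "0 -0.006 -0.16 -0.7" --pt "0 -0.006 -0.17 -0.7" --pt "0 -0.006 -0.18 -0.7" --pt "0 -0.006 -0.18 -0.7" --pt "0 -0.006 -0.18 -0.7"

```text
time_s: 3.12
ee_pos: [0.5313, 0.0338, 0.1416]
ee_rot: [180.0, 0.0, 89.2]
force: [0.6, 0.7, -0.2]
width: 0.047
```

```bash
python3 look.py wrist pics/w2.png; python3 -c "
from h import *
im=snapshot('side');im2=cv2.imread('pics/w2.png')[:,:,::-1]
a=cv2.resize(im[150:290,220:400],None,fx=2.2,fy=2.2);b=cv2.resize(im2[40:420,60:500],(396,308))
cv2.imwrite('pics/m2.png',np.hstack([a,b])[:,:,::-1])"
```

```text
3.1167 [0.5313 0.0338 0.1416] [180.     0.    89.21] 0.047 [ 0.6  0.7 -0.2]
[0.4521 0.0341 0.2839] [1.6203e+02 1.1000e-01 8.9170e+01]
```

View pics/m2.png

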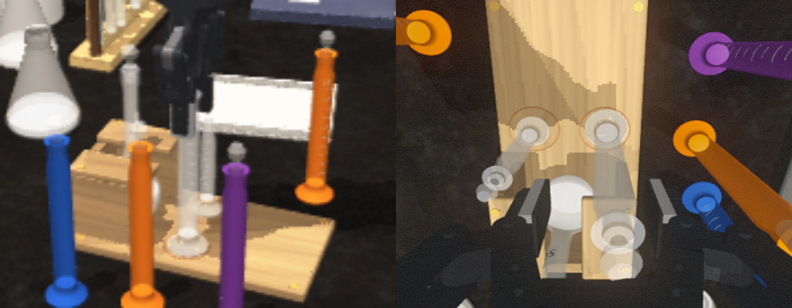

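The tube sits between the fingers but off-centre towards +y, because the earlier reading still lagged the command. I'll centre it by +7 mm, then close.

Emit:
carry_out --pt "0.001 0.007 0 0.7" --pt "0.001 0.007 0 0.7" --pt "0.001 0.007 0 0.7" --pt "0.001 0.007 0 0.7"

```text
time_s: 3.55
ee_pos: [0.5324, 0.0415, 0.1417]
ee_rot: [180.0, 0.0, 90.0]
force: [-0.3, -0.2, 0.4]
width: 0.0471
```

Emit:
carry_out --pt "0 0 0 0" --pt "0 0 0 0" --pt "0 0 0 0" --pt "0 0 0 0" --pt "0 0 0 0" --pt "0 0 0 0" --pt "0 0 0 0" --pt "0 0 0 0" --grip 0 --grip_force 30

```text
time_s: 4.22
ee_pos: [0.5322, 0.0413, 0.1414]
ee_rot: [180.0, -0.0, 90.0]
force: [-0.2, 0.2, 0.8]
width: 0.0203
```

```bash
python3 look.py wrist pics/w3.png
```

```text
4.2167 [0.5322 0.0413 0.1414] [ 1.7999e+02 -1.0000e-02  8.9960e+01] 0.0203 [-0.2  0.2  0.8]
[0.453  0.0405 0.2838] [1.6202e+02 1.0000e-01 8.9920e+01]
```

View pics/w3.png

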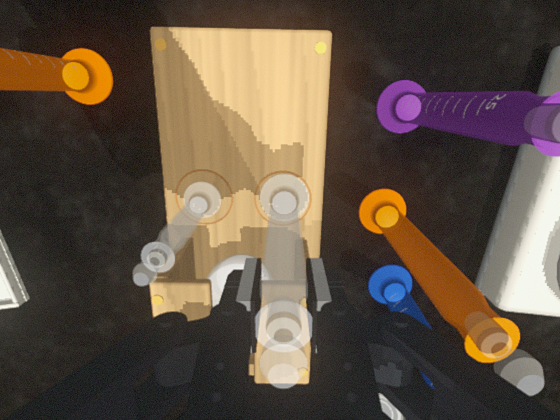

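Tall cylinder gripped: opening 20.3 mm, foot concentric with its ring at (284,197). I'll lift it and carry it to the tray.

Emit:
carry_out --pt "0 0 0.01 0" --pt "0 0 0.03 0" --pt "0 0 0.06 0" --pt "0 0 0.09 0" --pt "0 0 0.12 0" --pt "0 0 0.15 0" --pt "0 -0.01 0.17 0" --pt "0.005 -0.03 0.17 0" --pt "0.01 -0.055 0.17 0" --pt "0.015 -0.085 0.17 0" --pt "0.02 -0.115 0.17 0" --pt "0.025 -0.145 0.17 0"

```text
time_s: 5.27
ee_pos: [0.5569, -0.1051, 0.312]
ee_rot: [180.0, 0.0, 90.0]
force: [0.4, -0.2, -1.0]
width: 0.0201
```

Emit:
carry_out --pt "0.005 -0.03 0 0" --pt "0.01 -0.06 0 0" --pt "0.017 -0.09 0 0" --pt "0.025 -0.12 0 0" --pt "0.032 -0.145 0 0" --pt "0.038 -0.164 -0.02 0" --pt "0.038 -0.164 -0.05 0" --pt "0.038 -0.164 -0.08 0" --pt "0.038 -0.164 -0.11 0" --pt "0.038 -0.164 -0.135 0" --pt "0.038 -0.164 -0.15 0" --pt "0.038 -0.164 -0.16 0"

```text
time_s: 6.27
ee_pos: [0.5935, -0.2676, 0.149]
ee_rot: [-179.8, -0.1, 90.0]
force: [-0.8, 0.6, -1.2]
width: 0.0202
```

Emit:
carry_out --pt "0 0 -0.005 0" --pt "0 0 -0.01 0" --pt "0 0 -0.014 0" --pt "0 0 -0.016 0" --pt "0 0 -0.0175 0" --pt "0 0 -0.0175 0" --pt "0 0 -0.0175 0" --pt "0 0 -0.0175 0"

```text
time_s: 6.93
ee_pos: [0.5954, -0.2679, 0.1344]
ee_rot: [180.0, 0.0, 90.0]
force: [-0.3, -0.4, -0.7]
width: 0.0203
```

```bash
python3 look.py side pics/s2.png; python3 -c "
from h import *
im=cv2.imread('pics/s2.png')[:,:,::-1]
crop(im,200,100,420,290,3,'pics/s2c.png')"
```

```text
6.9333 [ 0.5954 -0.2679  0.1344] [1.7996e+02 2.0000e-02 8.9950e+01] 0.0203 [-0.3 -0.4 -0.7]
[0.2794 0.8093 0.5918] [-118.98    1.1  -158.62]
```

View pics/s2c.png

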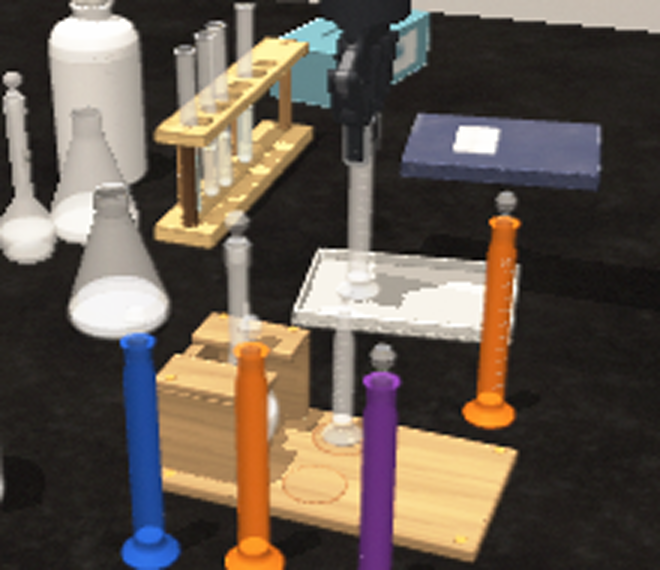

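Upright in the tray about 1 mm above the floor. I'll lower it, release, and go to the short cylinder.

Emit:
carry_out --pt "0 0 -0.001 0" --pt "0 0 -0.0015 0" --pt "0 0 -0.0015 0"

```text
time_s: 7.23
ee_pos: [0.5957, -0.2679, 0.1334]
ee_rot: [179.9, 0.0, 90.0]
force: [0.1, -0.5, 4.7]
width: 0.0199
```

Emit:
carry_out --pt "0 0 0 0" --pt "0 0 0 0" --pt "0 0 0 0" --pt "0 0 0 0" --pt "0 0 0 0" --pt "0 0 0 0" --pt "0 0 0.01 0" --pt "0 0 0.03 0" --pt "0 0 0.06 0" --pt "0 0 0.09 0" --pt "0 0 0.11 0" --pt "0 0 0.11 0" --grip 50

```text
time_s: 8.23
ee_pos: [0.5983, -0.2683, 0.2491]
ee_rot: [179.4, 0.2, 90.0]
force: [0.9, 0.2, 0.2]
width: 0.043
```

Emit:
carry_out --pt "-0.005 0.03 0 0" --pt "-0.013 0.06 0 0" --pt "-0.02 0.09 0 0" --pt "-0.027 0.12 0 0" --pt "-0.035 0.15 0 0" --pt "-0.042 0.18 0 0" --pt "-0.05 0.21 0 0" --pt "-0.061 0.24 0 0" --pt "-0.061 0.243 0 0" --pt "-0.061 0.243 0 0" --pt "-0.061 0.243 0 0"

```text
time_s: 9.15
ee_pos: [0.5342, -0.0254, 0.2424]
ee_rot: [180.0, 0.0, 90.0]
force: [0.3, -0.0, -0.3]
width: 0.0429
```

```bash
python3 look.py wrist pics/w4.png
```

```text
9.15 [ 0.5342 -0.0254  0.2424] [1.7999e+02 5.0000e-02 8.9970e+01] 0.0429 [ 0.3 -0.  -0.3]
[ 0.4549 -0.026   0.3848] [1.6202e+02 1.6000e-01 8.9930e+01]
```

View pics/w4.png

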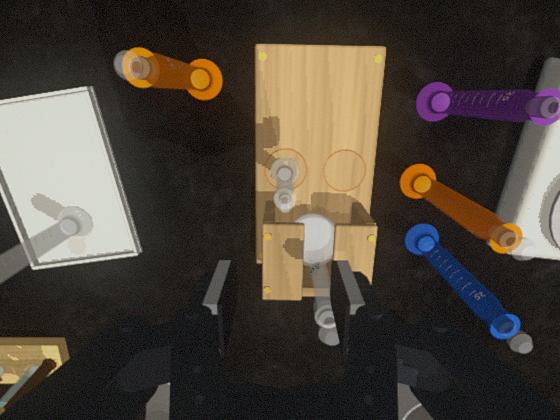

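The short cylinder is centred between the jaws (foot at 284,171), and the tall one stands in the tray (75,222). Descend and grip.

Emit:
carry_out --pt "0 0 -0.03 0" --pt "0 0 -0.06 0" --pt "0 0 -0.08 0" --pt "0 0 -0.1 0" --pt "0 0 -0.12 0" --pt "0 0 -0.135 0" --pt "0 0 -0.15 0" --pt "0 0 -0.156 0" --pt "0 0 -0.156 0" --pt "0 0 -0.156 0"

```text
time_s: 10.03
ee_pos: [0.5345, -0.0257, 0.0864]
ee_rot: [-180.0, -0.0, 89.9]
force: [-0.3, 0.3, 0.8]
width: 0.0427
```

Emit:
carry_out --pt "0 0 0 0" --pt "0 0 0 0" --pt "0 0 0 0" --pt "0 0 0 0" --pt "0 0 0 0" --pt "0 0 0 0" --pt "0 0 0 0" --pt "0 0 0 0" --pt "0 0 0 0" --grip 0

```text
time_s: 10.78
ee_pos: [0.5351, -0.0249, 0.0873]
ee_rot: [179.9, 0.0, 90.0]
force: [-0.1, -1.2, 6.1]
width: 0.0152
```

Emit:
carry_out --pt "0 0 0.01 0" --pt "0 0 0.03 0" --pt "0 0 0.06 0" --pt "0 -0.005 0.09 0" --pt "0 -0.03 0.11 0" --pt "0 -0.06 0.11 0" --pt "0 -0.09 0.11 0" --pt "0 -0.12 0.11 0" --pt "0 -0.15 0.11 0" --pt "0 -0.18 0.11 0" --pt "0 -0.21 0.11 0" --pt "-0.01 -0.235 0.11 0"

```text
time_s: 11.78
ee_pos: [0.5248, -0.2617, 0.1965]
ee_rot: [179.9, -0.0, 89.9]
force: [-0.0, 0.0, -0.5]
width: 0.0151
```

Emit:
carry_out --pt "-0.018 -0.02 0 0" --pt "-0.019 -0.022 -0.01 0" --pt "-0.019 -0.022 -0.04 0" --pt "-0.019 -0.022 -0.07 0" --pt "-0.019 -0.022 -0.09 0" --pt "-0.019 -0.022 -0.1 0" --pt "-0.019 -0.022 -0.108 0" --pt "-0.019 -0.022 -0.113 0" --pt "-0.019 -0.022 -0.117 0" --pt "-0.019 -0.022 -0.118 0" --pt "-0.019 -0.022 -0.118 0"

```text
time_s: 12.7
ee_pos: [0.5061, -0.282, 0.0794]
ee_rot: [179.9, 0.0, 90.0]
force: [-0.1, 0.5, 1.5]
width: 0.0151
```

```bash
python3 look.py wrist pics/w5.png
```

```text
12.7 [ 0.5061 -0.282   0.0794] [1.799e+02 5.000e-02 8.997e+01] 0.0151 [-0.1  0.5  1.5]
[ 0.4266 -0.2826  0.2217] [1.6193e+02 1.6000e-01 8.9930e+01]
```

View pics/w5.png

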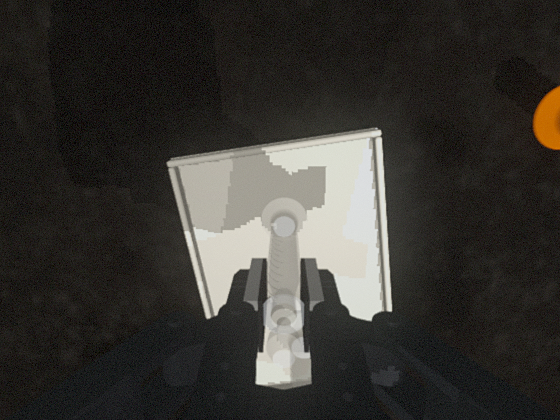

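Short cylinder is on the tray floor, upright (foot at 284,217). Release, then go over the flask.

Emit:
carry_out --pt "0 0 -0.0007 0" --pt "0 0 -0.0007 0"

```text
time_s: 12.92
ee_pos: [0.5063, -0.282, 0.0794]
ee_rot: [179.9, 0.1, 90.0]
force: [-1.0, 0.7, 6.4]
width: 0.0149
```

Emit:
carry_out --pt "0 0 0 0" --pt "0 0 0 0" --pt "0 0 0 0" --pt "0 0 0 0" --pt "0 0 0 0" --pt "0 0 0 0" --pt "0 0 0.01 0" --pt "0 0 0.04 0" --pt "0 0 0.08 0" --pt "0 0 0.12 0" --pt "0 0 0.16 0" --pt "0 0 0.17 0" --grip 50

```text
time_s: 13.92
ee_pos: [0.5087, -0.2828, 0.2557]
ee_rot: [179.4, 0.3, 90.0]
force: [1.2, 0.4, 0.4]
width: 0.0426
```

Emit:
carry_out --pt "0.01 0.03 0.01 0" --pt "0.02 0.06 0.02 0" --pt "0.03 0.09 0.02 0" --pt "0.04 0.12 0.02 0" --pt "0.05 0.15 0.02 0" --pt "0.06 0.18 0.02 0" --pt "0.07 0.21 0.02 0" --pt "0.08 0.24 0.02 0" --pt "0.09 0.27 0.02 0" --pt "0.095 0.287 0.02 0" --pt "0.095 0.287 0.02 0" --pt "0.095 0.287 0.02 0"

```text
time_s: 14.92
ee_pos: [0.6001, 0.0065, 0.2679]
ee_rot: [-180.0, -0.0, 90.1]
force: [-0.2, -0.9, -0.3]
width: 0.0428
```

```bash
python3 look.py wrist pics/w6.png
```

```text
14.9167 [0.6001 0.0065 0.2679] [-180.     -0.     90.12] 0.0428 [-0.2 -0.9 -0.3]
[0.5209 0.0055 0.4103] [1.6203e+02 1.1000e-01 9.0090e+01]
```

View pics/w6.png

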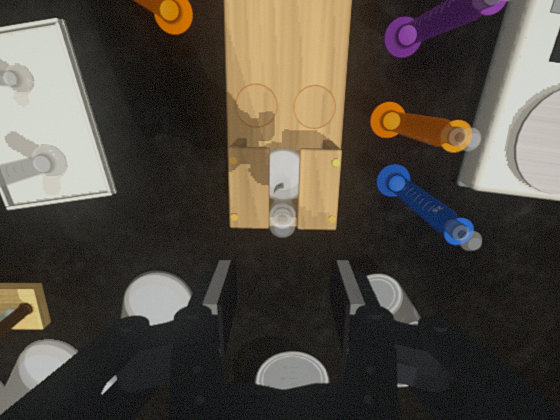

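```bash
python3 - <<'E'
from h import *
c=np.load('c.npy',allow_pickle=True).item()
for a in((283,225,.2),(283,213,.178),(158,300,.06),(383,292,.118)):print(a,hit(c,*a).round(4))
for x in(.596,.602):print(proj(c,[x,.006,.2]),proj(c,[x,.006,.176]))
for x,y in((5,32),(5,-32)):pass
print('rings',hit(c,315,106,.012),hit(c,257,106,.012))
E
```

```text
(283, 225, 0.2) [0.6008 0.0051 0.2   ]
(283, 213, 0.178) [0.6001 0.005  0.178 ]
(158, 300, 0.06) [ 0.7472 -0.1399  0.06  ]
(383, 292, 0.118) [0.7003 0.1008 0.118 ]
[284.41517221 218.04447722] [284.36814019 206.61897247]
[284.39127935 226.78229794] [284.34679911 214.63733714]
rings [0.53239176 0.03971286 0.012     ] [ 0.5324923 -0.0240444  0.012    ]
```

Flask at (0.601, 0.005), under the tool. Descend and grip the neck.

Emit:
carry_out --pt "0.001 -0.001 -0.03 0" --pt "0.001 -0.001 -0.06 0" --pt "0.001 -0.001 -0.08 0" --pt "0.001 -0.001 -0.1 0" --pt "0.001 -0.001 -0.115 0" --pt "0.001 -0.001 -0.125 0" --pt "0.001 -0.001 -0.128 0" --pt "0.001 -0.001 -0.128 0" --pt "0.001 -0.001 -0.128 0"

```text
time_s: 15.72
ee_pos: [0.6018, 0.0036, 0.1405]
ee_rot: [179.9, 0.0, 89.9]
force: [0.1, 0.2, 0.6]
width: 0.0424
```

Emit:
carry_out --pt "0 0 0 0" --pt "0 0 0 0" --pt "0 0 0 0" --pt "0 0 0 0" --pt "0 0 0 0" --pt "0 0 0 0" --pt "0 0 0 0" --pt "0 0 0 0" --pt "0 0 0 0" --grip 0

```text
time_s: 16.47
ee_pos: [0.602, 0.0046, 0.1406]
ee_rot: [179.9, -0.0, 90.0]
force: [-0.2, 0.9, 5.5]
width: 0.0142
```

Emit:
carry_out --pt "0 0 0.002 0" --pt "0 0 0.004 0" --pt "0 0 0.006 0" --pt "0 0 0.006 0" --pt "-0.005 0 0.006 0"

```text
time_s: 16.88
ee_pos: [0.5966, 0.0041, 0.1455]
ee_rot: [180.0, -0.0, 89.9]
force: [-0.0, -0.1, -0.7]
width: 0.0144
```

```bash
python3 look.py wrist pics/w7.png
```

```text
16.8833 [0.5966 0.0041 0.1455] [ 1.7997e+02 -3.0000e-02  8.9940e+01] 0.0144 [-0.  -0.1 -0.7]
[0.5173 0.0033 0.2878] [1.62e+02 9.00e-02 8.99e+01]
```

View pics/w7.png

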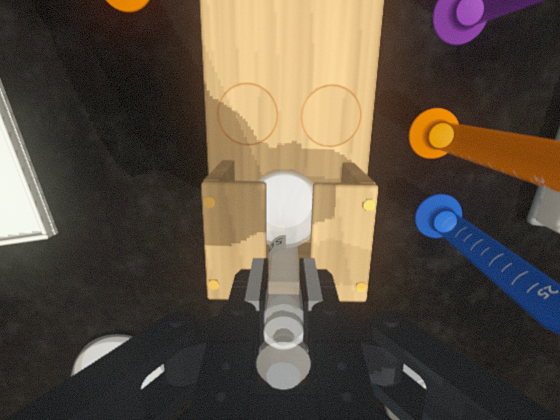

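The neck sits in the slot about 2.5 mm right of the slot's centreline. I'll correct by +2–3 mm in y while drawing it out.

Emit:
carry_out --pt "-0.005 0.002 0 0" --pt "-0.015 0.002 0 0" --pt "-0.025 0.003 0 0" --pt "-0.035 0.003 0 0" --pt "-0.045 0.003 0 0" --pt "-0.055 0.003 0 0" --pt "-0.065 0.003 0 0" --pt "-0.075 0.004 0 0" --pt "-0.085 0.004 0 0" --pt "-0.095 0.004 0 0" --pt "-0.105 0.004 0 0" --pt "-0.105 0.004 0 0"

```text
time_s: 17.93
ee_pos: [0.4887, 0.008, 0.1454]
ee_rot: [-179.9, 0.1, 90.0]
force: [-0.0, 0.2, 0.1]
width: 0.014
```

Emit:
carry_out --pt "0 0 0.02 0" --pt "0 0 0.05 0" --pt "0 0 0.08 0" --pt "0 0 0.11 0" --pt "0 0 0.14 0" --pt "0 0 0.17 0" --pt "0 0 0.2 0" --pt "0 0 0.22 0" --pt "0 0 0.23 0" --pt "0 0 0.23 0" --pt "0 0 0.23 0"

```text
time_s: 18.85
ee_pos: [0.491, 0.0082, 0.3749]
ee_rot: [-180.0, -0.0, 90.0]
force: [0.0, 0.4, -1.5]
width: 0.0141
```

```bash
python3 look.py side pics/s3.png
```

```text
18.85 [0.491  0.0082 0.3749] [-1.7997e+02 -1.0000e-02  8.9960e+01] 0.0141 [ 0.   0.4 -1.5]
[0.2794 0.8093 0.5918] [-118.98    1.1  -158.62]
```

View pics/s3.png

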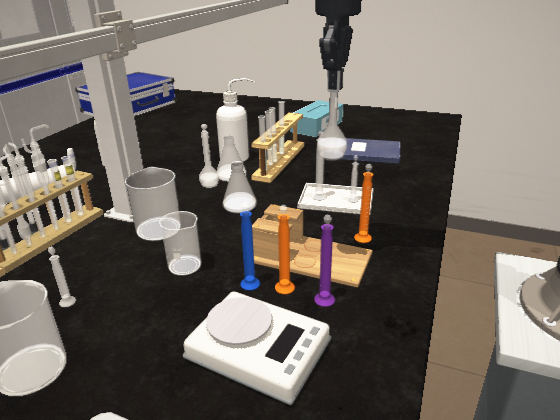

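The flask is held upright. Carry it over the decoys to the pan at (0.564, 0.293).

Emit:
carry_out --pt "0.005 0.02 0 0" --pt "0.012 0.05 0 0" --pt "0.02 0.08 0 0" --pt "0.028 0.11 0 0" --pt "0.036 0.14 0 0" --pt "0.044 0.17 0 0" --pt "0.052 0.2 0 0" --pt "0.06 0.23 0 0" --pt "0.067 0.26 0 0" --pt "0.073 0.28 0 0" --pt "0.073 0.285 0 0" --pt "0.073 0.285 0 0"

```text
time_s: 19.9
ee_pos: [0.5628, 0.2951, 0.3731]
ee_rot: [-179.8, 0.0, 90.2]
force: [0.5, 0.3, -0.7]
width: 0.0142
```

Emit:
carry_out --pt "0 0 -0.02 0" --pt "0 0 -0.05 0" --pt "0 0 -0.08 0" --pt "0 0 -0.11 0" --pt "0 0 -0.135 0" --pt "0 0 -0.155 0" --pt "0 0 -0.17 0" --pt "0 0 -0.178 0" --pt "0 0 -0.182 0" --pt "0 0 -0.182 0" --pt "0 0 -0.182 0"

```text
time_s: 20.82
ee_pos: [0.5646, 0.293, 0.1944]
ee_rot: [179.9, -0.0, 89.9]
force: [-0.5, 0.2, -0.3]
width: 0.0142
```

```bash
python3 look.py wrist pics/w8.png; python3 -c "
from h import *
im=snapshot('side');im2=cv2.imread('pics/w8.png')[:,:,::-1]
a=cv2.resize(im[230:400,170:340],(400,400));b=cv2.resize(im2[80:400,120:440],(400,400))
cv2.imwrite('pics/m8.png',np.hstack([a,b])[:,:,::-1])"
```

```text
20.8167 [0.5646 0.293  0.1944] [ 1.7994e+02 -2.0000e-02  8.9920e+01] 0.0142 [-0.5  0.2 -0.3]
[0.4853 0.2922 0.3367] [1.6197e+02 9.0000e-02 8.9880e+01]
```

View pics/m8.png

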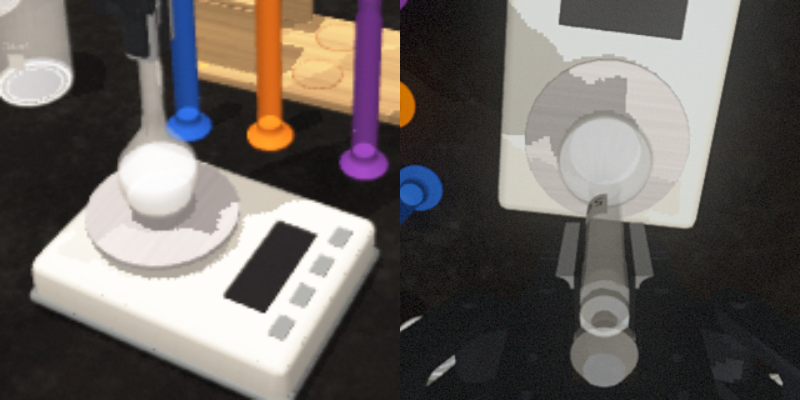

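```bash
python3 - <<'E'
from h import *
c=np.load('c.npy',allow_pickle=True).item()
U=lambda u,v:(120+(u-400)*.8,80+v*.8)
print('pan seen',hit(c,*U(607,138),.06))
f=lambda p:((proj(c,p)-[120,80])/.8+[400,0]).round(0)
for z in(.065,.09,.107):print(z,f([.5636,.293,z]))
for p in((525,138),(689,138),(607,58),(607,218)):print(hit(c,*U(*p),.06).round(4))
E
```

```text
pan seen [0.56034255 0.29357925 0.06      ]
0.065 [606. 145.]
0.09 [606. 157.]
0.107 [606. 166.]
[0.5603 0.2396 0.06  ]
[0.5604 0.3476 0.06  ]
[0.5089 0.2936 0.06  ]
[0.6183 0.2936 0.06  ]
```

The pan centre by its edges is (0.5636, 0.2936), within 1–2 mm of the flask. Lower, release and retreat.

Emit:
carry_out --pt "0 0 -0.002 0" --pt "0 0 -0.004 0" --pt "0 0 -0.005 0" --pt "0 0 -0.006 0" --pt "0 0 -0.006 0" --pt "0 0 -0.006 0"

```text
time_s: 21.42
ee_pos: [0.5644, 0.2936, 0.1887]
ee_rot: [179.9, -0.0, 90.0]
force: [-1.0, -0.5, 4.8]
width: 0.014
```

Emit:
carry_out --pt "0 0 0 0" --pt "0 0 0 0" --pt "0 0 0 0" --pt "0 0 0 0" --pt "0 0 0 0" --pt "0 0 0 0" --pt "0 0 0.01 0" --pt "0 0 0.04 0" --pt "0 0 0.08 0" --pt "0 0 0.12 0" --pt "0 0 0.15 0" --pt "0 0 0.15 0" --grip 50

```text
time_s: 22.42
ee_pos: [0.5661, 0.2961, 0.3464]
ee_rot: [179.3, -0.4, 90.0]
force: [0.2, 0.6, 0.4]
width: 0.043
```

Emit:
carry_out --pt "-0.004 -0.035 0 0" --pt "-0.008 -0.07 0 0" --pt "-0.012 -0.105 0 0" --pt "-0.016 -0.14 0 0" --pt "-0.02 -0.175 0 0" --pt "-0.024 -0.21 0 0" --pt "-0.028 -0.245 0 0" --pt "-0.032 -0.28 0 0" --pt "-0.036 -0.315 0 0" --pt "-0.04 -0.35 0 0" --pt "-0.043 -0.38 0 0" --pt "-0.045 -0.4 0 0"

```text
time_s: 23.42
ee_pos: [0.5184, -0.1108, 0.3381]
ee_rot: [180.0, 0.1, 89.7]
force: [-0.3, -0.4, 0.1]
width: 0.0429
```

Emit:
carry_out --pt "-0.004 -0.03 0 0" --pt "-0.007 -0.06 0 0" --pt "-0.01 -0.09 0 0" --pt "-0.012 -0.12 0 0" --pt "-0.013 -0.15 0 0" --pt "-0.014 -0.175 0 0" --pt "-0.014 -0.175 -0.03 0" --pt "-0.014 -0.175 -0.06 0" --pt "-0.014 -0.175 -0.09 0" --pt "-0.014 -0.175 -0.1 0" --pt "-0.014 -0.175 -0.1 0" --pt "-0.014 -0.175 -0.1 0"

```text
time_s: 24.42
ee_pos: [0.5057, -0.2817, 0.2386]
ee_rot: [179.9, 0.0, 90.0]
force: [0.4, -0.3, 0.2]
width: 0.0424
```

```bash
python3 look.py wrist pics/w9.png; python3 -c "
from h import *
im=snapshot('side');im2=cv2.imread('pics/w9.png')[:,:,::-1]
a=cv2.resize(im[120:400,160:440],(400,400));b=cv2.resize(im2[80:400,120:440],(400,400))
cv2.imwrite('pics/m9.png',np.hstack([a,b])[:,:,::-1])"
```

```text
24.4167 [ 0.5057 -0.2817  0.2386] [1.7995e+02 1.0000e-02 8.9980e+01] 0.0424 [ 0.4 -0.3  0.2]
[ 0.4264 -0.2825  0.3809] [1.6198e+02 1.2000e-01 8.9940e+01]
```

View pics/m9.png

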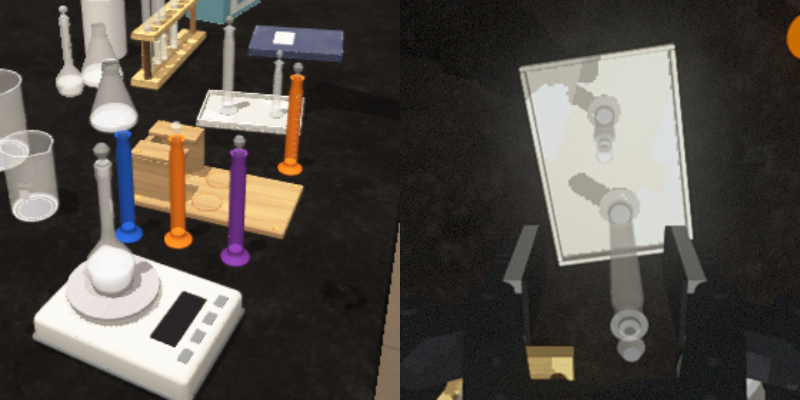

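Flask stands centred on the pan, and both cylinders are upright in the tray. Fetch the short one.

Emit:
carry_out --pt "0 0 -0.03 0" --pt "0 0 -0.06 0" --pt "0 0 -0.09 0" --pt "0 0 -0.11 0" --pt "0 0 -0.13 0" --pt "0 0 -0.145 0" --pt "0 0 -0.155 0" --pt "0 0 -0.159 0" --pt "0 0 -0.159 0" --pt "0 0 -0.159 0"

```text
time_s: 25.35
ee_pos: [0.5062, -0.2822, 0.0799]
ee_rot: [179.9, 0.1, 90.0]
force: [-0.1, -1.0, 1.0]
width: 0.0427
```

Emit:
carry_out --pt "0 0 0 0" --pt "0 0 0 0" --pt "0 0 0 0" --pt "0 0 0 0" --pt "0 0 0 0" --pt "0 0 0 0" --pt "0 0 0 0" --pt "0 0 0 0" --pt "0 0 0 0" --grip 0

```text
time_s: 26.1
ee_pos: [0.506, -0.2821, 0.0798]
ee_rot: [179.9, 0.1, 90.0]
force: [-0.6, 0.3, 5.8]
width: 0.0149
```

Emit:
carry_out --pt "0 0 0.01 0" --pt "0 0 0.03 0" --pt "0 0 0.06 0" --pt "0.01 0.005 0.09 0" --pt "0.025 0.02 0.11 0" --pt "0.029 0.047 0.11 0" --pt "0.029 0.077 0.11 0" --pt "0.029 0.107 0.11 0" --pt "0.029 0.137 0.11 0" --pt "0.029 0.167 0.11 0" --pt "0.029 0.197 0.11 0" --pt "0.029 0.227 0.11 0"

```text
time_s: 27.1
ee_pos: [0.5336, -0.0534, 0.1889]
ee_rot: [-180.0, 0.0, 90.0]
force: [0.7, -0.1, 0.1]
width: 0.0151
```

Emit:
carry_out --pt "0 0.02 0 0" --pt "0 0.03 -0.02 0" --pt "0 0.03 -0.05 0" --pt "0 0.03 -0.07 0" --pt "0 0.03 -0.085 0" --pt "0 0.03 -0.092 0" --pt "0 0.03 -0.096 0" --pt "0 0.03 -0.097 0" --pt "0 0.03 -0.097 0" --pt "0 0.03 -0.097 0"

```text
time_s: 27.93
ee_pos: [0.535, -0.0248, 0.0927]
ee_rot: [179.9, 0.0, 89.9]
force: [-0.1, 0.5, -0.6]
width: 0.0152
```

```bash
python3 look.py wrist pics/w10.png; python3 -c "
from h import *
im2=cv2.imread('pics/w10.png')[:,:,::-1]
crop(im2,180,120,400,320,3,'pics/m10.png')
c=calibration('wrist');print([((proj(c,[x,y,z])-[180,120])*3).round() for x,y,z in((.5325,-.024,.012),(.5345,-.025,.015),(.5345,-.025,.023))])"
```

```text
27.9333 [ 0.535  -0.0248  0.0927] [179.89   0.    89.94] 0.0152 [-0.1  0.5 -0.6]
[ 0.4555 -0.0255  0.2349] [1.6192e+02 1.2000e-01 8.9910e+01]
[array([319., 281.]), array([315., 294.]), array([315., 306.])]
```

The viewing limit is reached, so I'll go on by the recorded grasp poses. Lower by 5 mm, release, then go to the tall cylinder.

Emit:
carry_out --pt "0 0 -0.002 0" --pt "0 0 -0.004 0" --pt "0 0 -0.005 0" --pt "0 0 -0.005 0" --pt "0 0 -0.005 0"

```text
time_s: 28.4
ee_pos: [0.5349, -0.0248, 0.0878]
ee_rot: [179.9, 0.0, 90.0]
force: [-1.5, -0.3, 6.6]
width: 0.0153
```

Emit:
carry_out --pt "0 0 0 0" --pt "0 0 0 0" --pt "0 0 0 0" --pt "0 0 0 0" --pt "0 0 0 0" --pt "0 0 0 0" --pt "0 0 0.01 0" --pt "0 0 0.04 0" --pt "0 0 0.08 0" --pt "0 0 0.12 0" --pt "0 0 0.16 0" --pt "0 0 0.19 0" --grip 50

```text
time_s: 29.4
ee_pos: [0.535, -0.0242, 0.2811]
ee_rot: [179.7, 0.0, 90.0]
force: [1.6, 0.3, -0.2]
width: 0.0428
```

Emit:
carry_out --pt "0.005 -0.03 0 0" --pt "0.013 -0.06 0 0" --pt "0.02 -0.09 0 0" --pt "0.027 -0.12 0 0" --pt "0.035 -0.15 0 0" --pt "0.042 -0.18 0 0" --pt "0.05 -0.21 0 0" --pt "0.061 -0.24 0 0" --pt "0.061 -0.243 0 0" --pt "0.061 -0.243 0 0" --pt "0.061 -0.243 0 0"

```text
time_s: 30.32
ee_pos: [0.5951, -0.267, 0.2769]
ee_rot: [180.0, -0.1, 90.0]
force: [-0.9, 0.8, 0.2]
width: 0.0425
```

Emit:
carry_out --pt "0 0 -0.03 0" --pt "0 0 -0.06 0" --pt "0 0 -0.08 0" --pt "0 0 -0.1 0" --pt "0 0 -0.12 0" --pt "0 0 -0.135 0" --pt "0 0 -0.1435 0" --pt "0 0 -0.1435 0" --pt "0 0 -0.1435 0"

```text
time_s: 31.07
ee_pos: [0.5955, -0.2666, 0.1339]
ee_rot: [180.0, -0.0, 90.1]
force: [-0.2, -0.7, 1.0]
width: 0.0427
```

Emit:
carry_out --pt "0 0 0 0" --pt "0 0 0 0" --pt "0 0 0 0" --pt "0 0 0 0" --pt "0 0 0 0" --pt "0 0 0 0" --pt "0 0 0 0" --pt "0 0 0 0" --pt "0 0 0 0" --grip 0

```text
time_s: 31.82
ee_pos: [0.5963, -0.2678, 0.1349]
ee_rot: [179.8, 0.0, 90.0]
force: [-0.2, 1.0, 5.5]
width: 0.0201
```

Emit:
carry_out --pt "0 0 0.01 0" --pt "0 0 0.03 0" --pt "0 0 0.06 0" --pt "0 0 0.09 0" --pt "0 0 0.12 0" --pt "0 0 0.15 0" --pt "0 0.01 0.175 0" --pt "-0.005 0.03 0.18 0" --pt "-0.01 0.055 0.18 0" --pt "-0.015 0.085 0.18 0" --pt "-0.02 0.115 0.18 0" --pt "-0.025 0.145 0.18 0"

```text
time_s: 32.82
ee_pos: [0.5693, -0.1217, 0.3133]
ee_rot: [-180.0, 0.0, 89.9]
force: [0.8, -0.2, -1.1]
width: 0.0203
```

Emit:
carry_out --pt "-0.007 0.03 0 0" --pt "-0.015 0.06 0 0" --pt "-0.025 0.09 0 0" --pt "-0.035 0.12 0 0" --pt "-0.038 0.15 0 0" --pt "-0.038 0.164 0 0" --pt "-0.038 0.164 -0.02 0" --pt "-0.038 0.164 -0.05 0" --pt "-0.038 0.164 -0.08 0" --pt "-0.038 0.164 -0.11 0" --pt "-0.038 0.164 -0.135 0" --pt "-0.038 0.164 -0.15 0"

```text
time_s: 33.82
ee_pos: [0.53, 0.0405, 0.1603]
ee_rot: [-179.7, 0.0, 90.0]
force: [-0.6, -1.3, 0.7]
width: 0.0201
```

Emit:
carry_out --pt "0 0 -0.008 0" --pt "0 0 -0.014 0" --pt "0 0 -0.017 0" --pt "0 0 -0.017 0" --pt "0 0 -0.017 0" --pt "0 0 -0.017 0"

```text
time_s: 34.32
ee_pos: [0.533, 0.0413, 0.1472]
ee_rot: [179.9, -0.0, 90.0]
force: [-0.4, 0.5, -0.5]
width: 0.0206
```

Emit:
carry_out --pt "-0.0005 0 -0.002 0" --pt "-0.0005 0 -0.004 0" --pt "-0.0005 0 -0.0045 0" --pt "-0.0005 0 -0.005 0" --pt "-0.0005 0 -0.005 0"

```text
time_s: 34.73
ee_pos: [0.5326, 0.0414, 0.1428]
ee_rot: [179.9, 0.0, 90.0]
force: [-2.5, -1.3, 8.2]
width: 0.0202
```

Emit:
carry_out --pt "0 0 0 0" --pt "0 0 0 0" --pt "0 0 0 0" --pt "0 0 0 0" --pt "0 0 0 0" --pt "0 0 0 0" --pt "0 0 0.01 0" --pt "0 0 0.04 0" --pt "0 0 0.08 0" --pt "0 0 0.12 0" --pt "0 0 0.16 0" --pt "0 0 0.18 0" --grip 50

```text
time_s: 35.73
ee_pos: [0.5334, 0.0422, 0.3272]
ee_rot: [179.5, -0.0, 90.0]
force: [0.5, 0.7, 0.1]
width: 0.0429
```

Emit:
carry_out --pt "0 -0.03 0 0" --pt "0 -0.06 0 0" --pt "0 -0.1 0 0" --pt "0 -0.14 0 0" --pt "0 -0.18 0 0" --pt "0 -0.22 0 0" --pt "0 -0.26 0 0" --pt "0 -0.3 0 0" --pt "0 -0.34 0 0" --pt "-0.02 -0.38 0 0" --pt "-0.02 -0.4 0 0" --pt "-0.02 -0.4 0 0"

```text
time_s: 36.73
ee_pos: [0.5083, -0.3668, 0.3208]
ee_rot: [-179.9, 0.2, 89.3]
force: [-1.5, -0.8, -0.7]
width: 0.0429
```

```bash
python3 look.py top pics/t2.png; python3 look.py side pics/s9.png; python3 - <<'E'
from h import *
for n,a0,b0,boxes in(('top','top0','t2',{'tall':(243,222,266,247),'short':(272,222,296,247),'con':(315,108,360,155),'beak':(190,105,238,152),'decL':(195,185,235,280),'decR':(305,262,340,295)}),
 ('side','side0','s9',{'cyls':(290,180,330,270),'con':(220,155,258,213),'beak':(160,210,203,277),'decs':(238,208,337,308),'decR':(350,160,378,245)})):
    a=cv2.imread(f'pics/{a0}.png').astype(np.float32);b=cv2.imread(f'pics/{b0}.png').astype(np.float32)
    for k,(x0,y0,x1,y1) in boxes.items():
        p,q=[cv2.cvtColor(i[y0:y1,x0:x1],cv2.COLOR_BGR2GRAY) for i in(a,b)]
        (dx,dy),r=cv2.phaseCorrelate(p,q,cv2.createHanningWindow(p.shape[::-1],cv2.CV_32F))
        print(n,k,'meandiff %.1f shift %.2f %.2f resp %.2f'%(abs(p-q).mean(),dx,dy,r))
c=calibration('side')
b=cv2.imread('pics/s9.png');a=cv2.imread('pics/side0.png')
# pan: flask presence
x0,y0,x1,y1=195,180,275,345
d=(cv2.absdiff(a,b).max(2)>40)[y0:y1,x0:x1]; ys,xs=np.nonzero(d)
print('flask diff bbox',xs.min()+x0,xs.max()+x0,ys.min()+y0,ys.max()+y0)
print('expect top/base',proj(c,[.564,.293,.248]),proj(c,[.564,.293,.06]))
E
```

```text
36.7333 [ 0.5083 -0.3668  0.3208] [-1.7991e+02  1.7000e-01  8.9320e+01] 0.0429 [-1.5 -0.8 -0.7]
[ 0.5635 -0.0059  0.9709] [-177.5     0.71  -90.27]
36.7833 [ 0.5099 -0.3627  0.321 ] [-1.7997e+02  1.0000e-02  8.9580e+01] 0.0428 [0.2 0.3 0.4]
[0.2794 0.8093 0.5918] [-118.98    1.1  -158.62]
top tall meandiff 5.0 shift -0.02 0.56 resp 1.07
top short meandiff 1.7 shift -0.11 0.53 resp 1.06
top con meandiff 2.5 shift 0.57 -0.04 resp 1.01
top beak meandiff 2.2 shift -0.01 -0.03 resp 0.98
top decL meandiff 2.2 shift -0.00 0.02 resp 0.99
top decR meandiff 2.1 shift 0.08 0.01 resp 0.99
side cyls meandiff 2.1 shift 0.01 -0.08 resp 0.98
side con meandiff 3.7 shift -0.03 -0.01 resp 1.00
side beak meandiff 4.3 shift 0.48 0.02 resp 1.00
side decs meandiff 6.2 shift 0.04 -0.12 resp 0.85
side decR meandiff 3.7 shift -0.04 0.02 resp 0.99
flask diff bbox 220 274 181 328
expect top/base [231.1381494  220.31817208] [238.91412551 316.91862765]
```

```bash
python3 -c "
from rig import *
print(bot.observe()['time_s'],order.hand_in())"
```

```text
the job is handed in; nothing more can be done
36.8333 None
```

The job is done and handed in at 36.8 s. I stood the tall and then the short cylinder in the tray, drew the flask out of the slot and set it on the balance pan. Then I put the short and then the tall cylinder back at their recorded grasp poses.

**Flask:** Before release it was within about 1–2 mm of the pan centre, and a side view afterwards showed it upright there. My last numeric check of it proved nothing, because the image difference also took in the neighbouring decoys. I made no separate flask check just before hand-in, but nothing went near it after that view.

**Cylinders:** Compared with the start, the last top and side pictures show both back on their spots, with shifts of at most 0.6 px (about 1.3 mm).

**Everything else:** The conical flask and beaker show sub-pixel shifts in one camera (up to 0.6 px) that the other did not confirm, so I take them as noise. The decoys show no shift above 0.12 px.

**Not checked by eye:** The picture-viewing limit was reached before the two put-backs, so those were confirmed only by numbers. The largest tool-force component in the readings was about 8 N, when setting the tall cylinder down.

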